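Crank the specimen stage to its set mark and lock it

ROBOT

A 6-joint arm with a two-finger parallel gripper is mounted at the origin on the work surface. World frame = base frame: x ahead of the robot, y to its left, z up, the work surface at z = 0. Lengths are in m, angles in rad, forces in N, time in s.
With the tool pointing down it reaches from about 0.275 to 0.875 m from the base axis. Payload 12.5 kg.
Tool frame: the origin (TCP) lies on the centre line of the jaws, within the pads' length; the fingertips stand 17 mm ahead of it and the grasp point (between the pads) lies 2 mm behind it; z points along the fingers, y is the direction in which the jaws open and shut (so a half turn about z gives the same grasp; the last joint's range is limited). The gripper opens to 85 mm and grips with 20 to 120 N. Pads are 22 mm wide; open, the fingers measure 114 mm over their backs; the gripper's body (76 mm by 85 mm) begins 54 mm behind the grasp point. The pads swing forward as they close: fully open they stand 13 mm farther back than shut.
Start: joints at [-1.248, 0.351, 1.652, -0, 1.139, -0.085], TCP at [0.218, -0.505, 0.248] pointing down, gripper open.
Joint ranges: [-2.75, 2.75], [-0.79, 2.1], [0.01, 2.65], [-1.57, 4.71], [0.07, 3.14], [-2.87, 2.87]. Speed limits (rad/s): [2.22, 2.22, 2.79, 3.14, 3.14, 3.14].

INTERFACE

Orientations are given as a unit quaternion [w, x, y, z].
In Python, from station import telemetry, camera, env gives the robot as it stands.
- The arm moves only by the tool drive_tool, never from a script. Its argument "increments" is a list of rows, each a list of 7 numbers: the turn, a rotation vector about the world's x, y, z in rad, then the shift along the world's x, y, z in m, then the closure, from -1 (fully open) to 1 (shut). In form: [[wx, wy, wz, tx, ty, tz, grip], ...]. A call has 1 to 20 rows; each row shifts and turns the commanded pose from where the row before left it; what a row does not reach is not made up. A row lasts 1/10 s, in which the tool goes at most 50 mm and 8.59 degrees, less where a joint would pass 70% of its speed; a pose out of reach is approached as far as the arm can. A call with a gripper value outside its range is refused whole. The fingers move at their own pace and stop on an object; the grip force is fixed at half the most. Time passes only in rows, so rows that do not move let the fingers close. It gives the time, the measured TCP pose, the force and the opening at its end, in the units of the state.
- telemetry.sense(): the state, without advancing time (a new reading comes with each control period).
- camera(name): name is "side" or "top"; returns a dict with "pixels" (420x560x3 uint8, red, green, blue), "mtx" (3x3 intrinsics, pixels), "T" (4x4, takes a point from camera to world coordinates). Camera axes: x right, y up, looking along -z (the intrinsics and any distortion apply to the point x, -y, -z); pixel columns grow to the right and rows downward; lengths in m; the calibration is good to about 2 mm. A picture is of the moment at which its call begins. There is no depth.
- env.job_done(): hands the job in, once; it reports no verdict.
The state is a dict: "time": time; "joint_pos": joint angles; "qd": joint speeds; "joint_torque": joint torques, N m; "tcp_pos": TCP position; "orientation": TCP orientation; "ft_force": force on the tool from outside, world axes, zero at the start; "torque": the same for the moment, N m; "width": opening from 0.0 (shut) to 1.0 (fully open).
Only numpy, scipy, OpenCV 4.12 (cv2) and the standard library are available. Lean on these libraries where they do the work, as an engineer would, in place of code of your own. Each camera call takes 0.05 s, during which the arm holds its last target.

TASK

Turn the crank of the specimen stage until the pointer on the sliding carriage lines up with the pointer of the small rider clip on the scale. Then throw the lock lever at the other end over until it snaps to its far stop, and let go. Leave the rider clip where it is and do not disturb the other things on the bench.

Things in the scene. Friction and masses are not known exactly. Their poses are not given: they have to be found in the camera images.
- bed: white base plate of the specimen stage, fixed, 400 mm long (y), 150 wide (x -60 to +90), 18 thick; origin under it, on the screw's line, halfway along. White gearbox with handwheel at its -y end (80 x 80, top z = 88, centre y = -155), white block with lock lever at its +y end (80 x 50, top z = 58, centre y = +150). The scale, black lines every 10 mm, runs along its +x side, away from the robot
- wheel_axis (a point): point on the handwheel's vertical axis, 140 mm above the bench (bed frame 0, -155, 140). The handwheel is a black disc 112 mm across, top at z = 106 mm
- handle_grip (a point): where to grip the upright crank handle, 140 mm above the bench: a black cylinder 22 mm across, from z = 107 to 162 mm, standing 42 mm off the wheel's axis. It spins freely on its own pin, so a gripper holding it may keep its orientation while led round the circle. It takes about 4 N
- wheel (a joint): turn of the handwheel, rad, growing clockwise seen from above; one turn moves the carriage 25 mm. At 0 the handle lies on the bed's +x side of the axis. It stays where it is left; the carriage cannot be pushed directly
- carriage (a joint): travel of the carriage, m, 0 to 0.1: grows away from the handwheel, as the wheel turns clockwise from above (0.025 per 2 pi rad). The carriage is a black plate 92 x 80 mm with a clear round dish clamped on it, top of the dish at z = 58 mm
- rider (a joint): position of the rider clip along the scale, m, in the same measure: carriage = rider when the pointers line up. Stiff; not to be moved. The rider is an aluminium block 25 x 28 mm, top at z = 48 mm (its small screw 56 mm), always farther from the handwheel than the carriage at the start
- carriage_tip (a point): tip of the carriage's wedge-shaped steel pointer, 56 mm to the bed's +x from the screw, 41 mm above the bench; axes as the bed's
- rider_tip (a point): tip of the rider's wedge-shaped steel pointer, which points back at the carriage, 60 mm to the bed's +x from the screw, 41 mm above the bench; axes as the bed's. The pointers line up when both tips have the same y in the bed frame
- lever_pivot (a point): pivot of the lock lever (axis along the bed's y), 68 mm above the bench; bed frame 0, 150, 68
- lever_ball (a point): centre of the black ball, 26 mm across, at the end of the lock lever: 90 mm from the pivot on a rod 12 mm thick. At the start it leans to the bed's -x side (towards the robot)
- lever (a joint): swing of the lock lever, rad: 0 = open (start), leaning 0.5 rad to the bed's -x side; 0.5 = upright, the over-centre point; 1.0 = locked, leaning 0.5 rad to +x, away from the robot. A spring holds it at either stop; push the ball along the bed's +x with about 4 N until past upright, then it snaps over (it rises 11 mm on the way). Locking does not move the carriage
- slide_box: bystander, loose: closed grey slide box, 85 x 170 x 36 mm, lying flat; origin at its underside
- dish_stack: bystander, loose: stack of clear culture dishes, 90 mm across, 50 mm tall; origin at its underside
- jar: bystander, loose: small jar, 66 mm across, 75 mm tall; origin at its underside
- reagent: bystander, loose: bottle, 64 mm across, 150 mm tall; origin at its underside
- driver: bystander, loose: screwdriver lying flat, 170 mm long along its x; origin at its underside
- tray: bystander, loose: white open tray, 160 x 220 x 40 mm; origin at its underside

How it is judged:
On the way, in this order (a step that is already met when the one before it is completed fails the run):
1. the carriage's pointer is cranked level with the rider's, within 5 mm, the lever still open (y of carriage_tip in the frame of rider_tip between -0.005 and 0.005 m and value of joint lever below 0.4 rad), for 0.2 s.
2. the lock lever is snapped over to its far stop (value of joint lever above 0.9 rad), for 0.2 s.
At the end, for the whole second after the job is handed in: The tips of the two pointers are within 5 mm (half a scale division) of each other along the bed, the carriage is at rest, and the lock lever lies at its far stop (joint above 0.9 rad) (y of carriage_tip in the frame of rider_tip between -0.005 and 0.005 m and value of joint lever above 0.9 rad and velocity of joint carriage between -0.003 and 0.003 m/s); the robot touches nothing.
It fails at once if the rider clip was shifted by more than 4 mm (distance of rider_tip from where it was at the start of the episode above 0.004 m).
It fails at once if another thing on the bench was moved by more than 30 mm (distance of any of slide_box, dish_stack, jar, reagent, driver, tray from where it was at the start of the episode above 0.03 m).
It fails at once if the reagent bottle or the jar was tipped (angle between any of reagent, jar's own z axis and vertical above 0.5 rad).
It also fails if it takes over 58 s, if anything falls off the work surface, if the arm or the gripper's body presses on something with over 40 N, if the wrist force passes 120 N, or if a joint passes its speed limit or range.

## Working session

There is one attempt and no reset: what is moved stays moved. The work goes in short steps, Python scripts to look and compute and a tool call to move; the robot and the scene stay as the last step left them, time stands still between calls to the robot, and variables do not carry over. Pictures are saved under pics/ and viewed, and the job is handed in when it is done.

Besides the shell and the picture viewer there is one more tool, called after ">>>" by a JSON object that holds its "fn" and its "kwargs", one argument or row to a line. drive_tool: Moves the arm, as the interface text tells. Its arguments: {"type":"object","properties":{"increments":{"type":"array","items":{"type":"array","items":{"type":"number"}}}},"required":["increments"]}

```bash
mkdir -p pics; ls; python3 - <<'E'
from station import telemetry, camera, env
import cv2,numpy as np
s=telemetry.sense();print(s)
for n in("side","top"):
    c=camera(n);cv2.imwrite(f"pics/{n}0.png",c["pixels"][:,:,::-1]);np.savez(f"{n}0.npz",**c)
    print(n,{k:v for k,v in c.items() if k!="pixels"})
E
```

```text
pics
{'time': 0.0, 'joint_pos': array([-1.24760323e+00,  3.51250780e-01,  1.65243270e+00,  6.67705495e-06,
        1.13911384e+00, -8.45698311e-02]), 'qd': array([-8.06094136e-04, -1.09753400e-03,  1.31729034e-03, -8.08714862e-05,
       -7.36147466e-05,  1.56735086e-03]), 'joint_torque': array([ 6.08372284e-04, -5.06093216e+01, -2.91403484e+01, -1.20775885e-04,
        4.54170542e-03,  1.77860022e-05]), 'tcp_pos': array([ 0.21804478, -0.50458532,  0.24774718]), 'orientation': array([-5.98411553e-04,  9.79288175e-01,  2.02470509e-01, -6.86850609e-05]), 'ft_force': array([ 0.14219223,  0.26424512, -0.32582048]), 'torque': array([-0.01656872, -0.00253516,  0.02713305]), 'width': 1.0022038200051648}
side {'mtx': array([[391.83080966,   0.        , 282.35176943],
       [  0.        , 391.83080966, 213.17578942],
       [  0.        ,   0.        ,   1.        ]]), 'T': array([[-0.87679991,  0.35677029, -0.32239242,  0.3204765 ],
       [-0.4806494 , -0.63063953,  0.60931924,  0.53866608],
       [ 0.0140736 ,  0.68920878,  0.72442611,  0.7895204 ],
       [ 0.        ,  0.        ,  0.        ,  1.        ]])}
top {'mtx': array([[455.35780433,   0.        , 278.63335782],
       [  0.        , 455.35780433, 215.51748794],
       [  0.        ,   0.        ,   1.        ]]), 'T': array([[-0.03074093,  0.99407331, -0.10427489,  0.48676396],
       [-0.99925733, -0.03298986, -0.01991124, -0.0360911 ],
       [-0.02323324,  0.10358535,  0.99434918,  1.38963685],
       [ 0.        ,  0.        ,  0.        ,  1.        ]])}
```

View pics/side0.png

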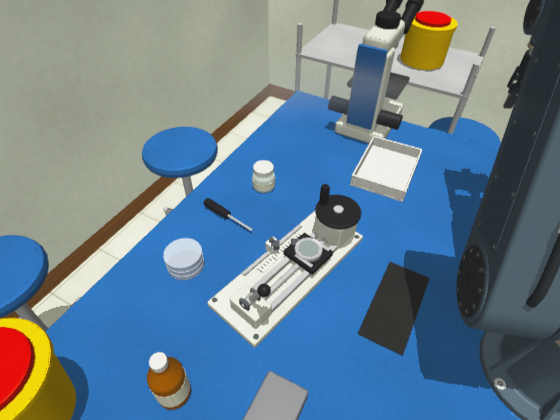

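View pics/top0.png

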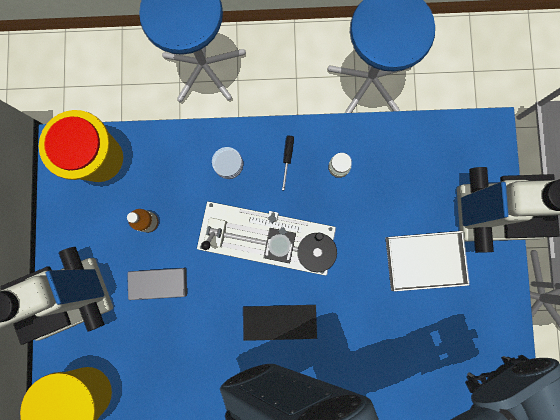

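```bash
python3 - <<'E'
import cv2
a=cv2.imread("pics/top0.png")[110:310,170:370];cv2.imwrite("pics/top0z.png",cv2.resize(a,(600,600),interpolation=cv2.INTER_CUBIC))
a=cv2.imread("pics/side0.png")[130:420,190:560];cv2.imwrite("pics/side0z.png",cv2.resize(a,(765,600),interpolation=cv2.INTER_CUBIC))
E
```

```text
(no output)
```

View pics/top0z.png

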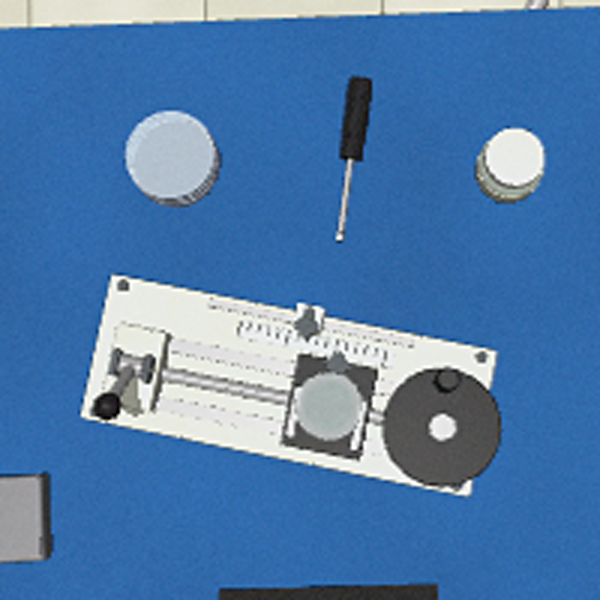

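View pics/side0z.png

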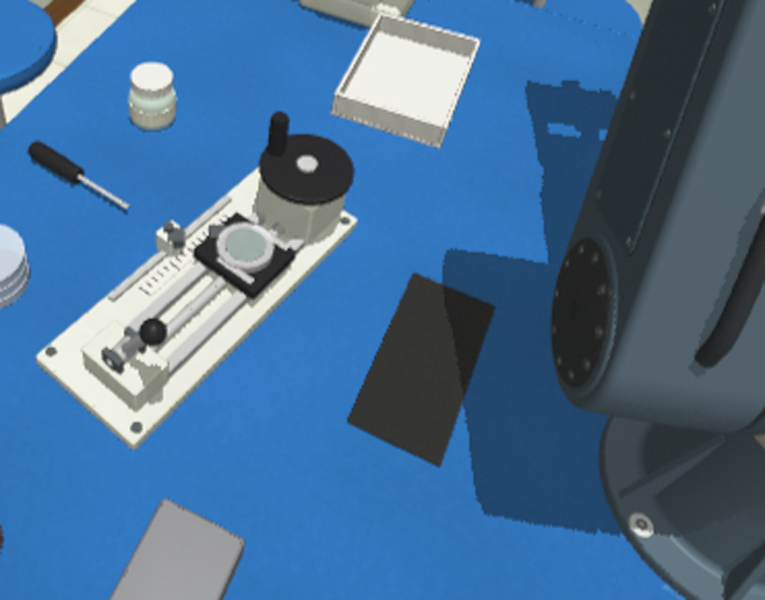

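```bash
cat > h.py <<'E'
import cv2,numpy as np
def load(n): return dict(np.load(n+".npz"))
def ray(c,u,v):
    K=c["mtx"];d=np.array([(u-K[0,2])/K[0,0],-(v-K[1,2])/K[1,1],-1.]);T=c["T"]
    return T[:3,3],T[:3,:3]@d
def onz(c,u,v,z):
    o,d=ray(c,u,v);return o+d*(z-o[2])/d[2]
def proj(c,p):
    T=c["T"];q=T[:3,:3].T@(np.array(p)-T[:3,3]);K=c["mtx"]
    return np.array([K[0,2]+K[0,0]*q[0]/-q[2],K[1,2]+K[1,1]*q[1]/q[2]])
def tri(*obs):
    A=np.zeros((3,3));b=np.zeros(3)
    for c,u,v in obs:
        o,d=ray(c,u,v);d=d/np.linalg.norm(d);P=np.eye(3)-np.outer(d,d);A+=P;b+=P@o
    p=np.linalg.solve(A,b);res=[np.linalg.norm((np.eye(3)-np.outer(d/np.linalg.norm(d),d/np.linalg.norm(d)))@(p-o)) for o,d in [ray(*x) for x in obs]]
    return p,res
def zoom(c,x0,y0,w,h,k,fn):
    a=c["pixels"][y0:y0+h,x0:x0+w,::-1];cv2.imwrite(fn,cv2.resize(a,(w*k,h*k),interpolation=cv2.INTER_NEAREST))
E
python3 - <<'E'
from h import *
t=load("top0");s=load("side0")
zoom(t,240,200,75,60,10,"pics/tz.png")
zoom(s,255,225,75,55,10,"pics/sz.png")
# bed white mask
im=t["pixels"].astype(int)
m=((im[:,:,0]>120)).astype(np.uint8); m[:195]=0;m[280:]=0;m[:,:190]=0;m[:,345:]=0
m=cv2.morphologyEx(m,cv2.MORPH_CLOSE,np.ones((3,3)))
cn=max(cv2.findContours(m,0,2)[0],key=cv2.contourArea);h=cv2.convexHull(cn)
print(h[:,0].tolist()); print(cv2.boxPoints(cv2.minAreaRect(cn)))
# wheel dark disc
d=((im.max(2)<90)).astype(np.uint8);d[:,:297]=0;d[:,340:]=0;d[:225]=0;d[280:]=0
cn=max(cv2.findContours(d,0,2)[0],key=cv2.contourArea);print("wheel",cv2.minEnclosingCircle(cn),cv2.fitEllipse(cv2.convexHull(cn)))
E
```

```text
[[212, 202], [271, 211], [276, 212], [333, 226], [335, 227], [335, 228], [327, 270], [326, 274], [320, 274], [310, 272], [217, 253], [198, 249], [197, 248], [197, 245], [202, 222], [206, 204], [207, 202]]
[[196.23239 248.75716]
 [206.63705 197.82907]
 [336.33127 224.32573]
 [325.9266  275.2538 ]]
wheel ((317.17437744140625, 252.0738983154297), 19.83658218383789) ((316.94207763671875, 252.14730834960938), (38.828216552734375, 39.47712707519531), 158.12783813476562)
```

View pics/tz.png

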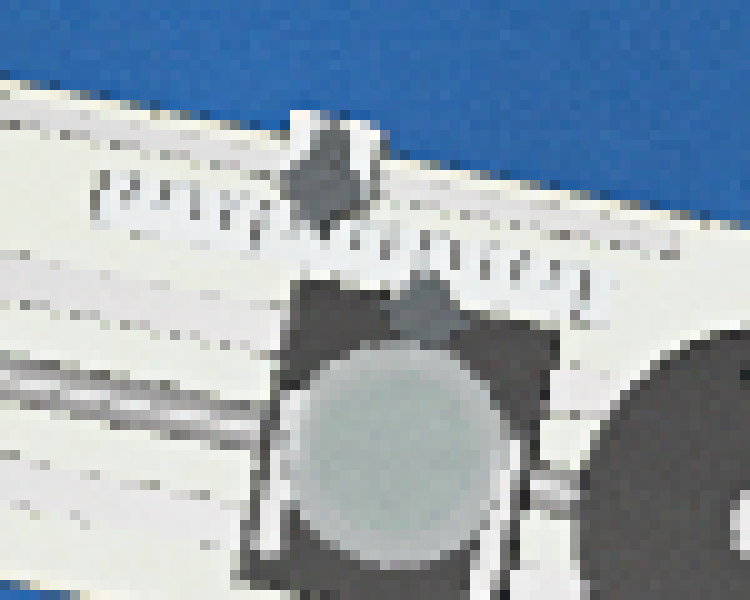

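View pics/sz.png

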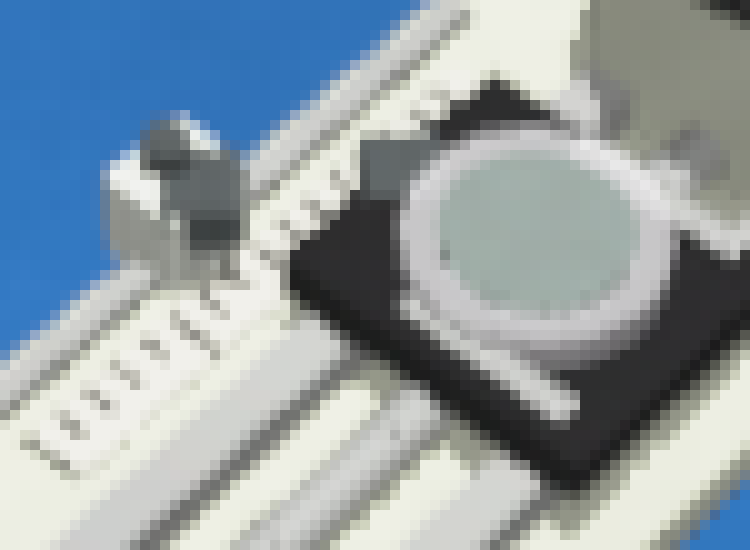

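```bash
python3 - <<'E'
from h import *
t=load("top0");s=load("side0")
W=onz(t,317.0,252.1,.106);print("wheel",W)
# bed edges, top z=.018
far=[onz(t,*p,.018) for p in((212,201.5),(271,210.7),(333,225.5))]
near=[onz(t,*p,.018) for p in((217,253.5),(310,272.5),(198,249.5))]
for e in(far,near):
    e=np.array(e);v=e[1]-e[0] if 0 else None
    p=np.polyfit(e[:,1],e[:,0],1);print(p,np.arctan(p[0]))
cs=[onz(t,*p,.018) for p in((206.5,201.5),(335.5,227.5),(326,274.5),(196.5,249.))]
for c in cs: print("corner",c)
print([np.linalg.norm(cs[i][:2]-cs[(i+1)%4][:2]) for i in range(4)], "ctr",np.mean(cs,0))
rt=onz(t,271.8,223.0,.041);ct=onz(t,282,226.6,.041);print("tips",rt,ct)
print("side tip",onz(s,290.7,241.2,.041), tri((t,282,226.6),(s,290.7,241.2)))
print(proj(s,rt),proj(s,ct))
# bed frame using edge yaw
zoom(t,190,215,50,45,12,"pics/tl.png")
zoom(t,295,225,50,55,10,"pics/tw.png")
zoom(s,220,270,70,60,10,"pics/sl.png")
zoom(s,305,175,65,75,8,"pics/sw.png")
a=cv2.imread
g=np.zeros((600,1200,3),np.uint8)
E
```

```text
wheel [ 0.51464767 -0.11483956  0.106     ]
[0.23433127 0.63763837] 0.2301781299306699
[0.2358029  0.47937023] 0.23157270553373585
corner [0.6808744  0.21002834 0.018     ]
corner [ 0.58864787 -0.17876023  0.018     ]
corner [ 0.44917279 -0.14438871  0.018     ]
corner [0.5372501 0.2423865 0.018    ]
[np.float64(0.3995776361719712), np.float64(0.1436478321478629), np.float64(0.3966770452053579), np.float64(0.14722427733156226)] ctr [0.56398629 0.03231648 0.018     ]
tips [0.60649994 0.01192273 0.041     ] [ 0.59477727 -0.01806552  0.041     ]
side tip [ 0.58971544 -0.01729602  0.041     ] (array([ 0.5929064 , -0.01880141,  0.0381112 ]), [np.float64(0.002233273991203606), np.float64(0.0022332739912034713)])
[279.01308704 246.66463472] [289.03835299 240.21368761]
```

View pics/tl.png

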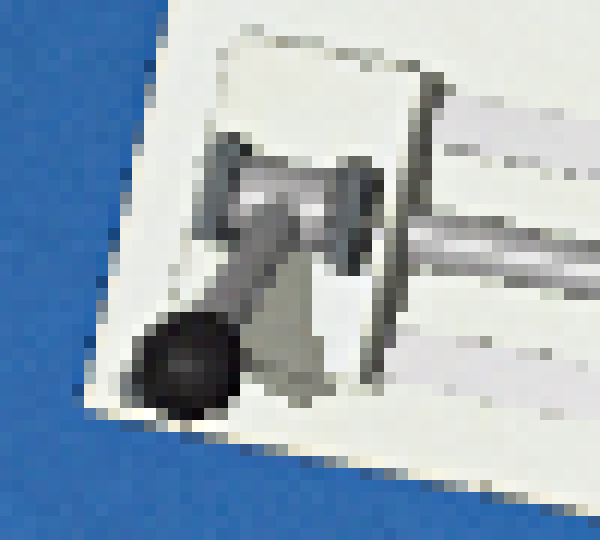

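View pics/tw.png

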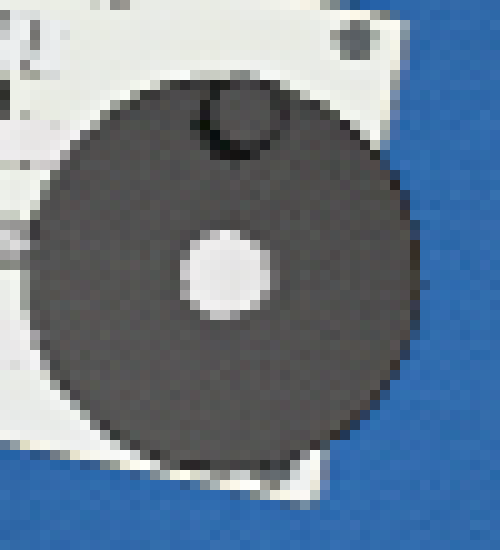

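View pics/sl.png

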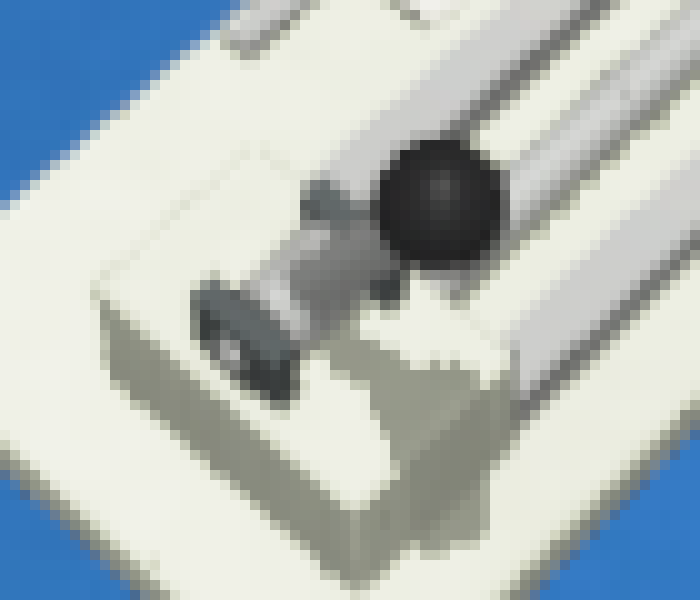

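View pics/sw.png

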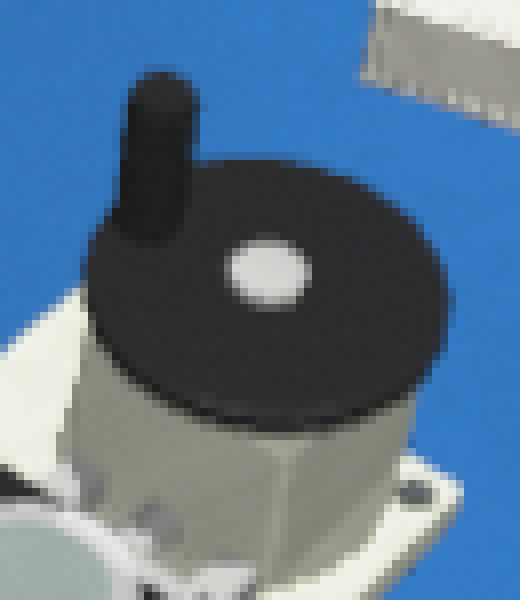

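```bash
cat >> h.py <<'E'
TH=-0.231
XA=np.array([np.cos(TH),np.sin(TH),0]);YA=np.array([-np.sin(TH),np.cos(TH),0])
E
python3 - <<'E'
from h import *
t=load("top0");s=load("side0")
W1=onz(t,317.0,252.1,.106); W2=onz(s,305+268/8-.5,175+272/8-.5,.108)
print("wheel top/side",W1,W2)
H=tri((t,319.5,235.5),(s,324.7,186.5));print("handletop",H, onz(t,319.5,235.5,.162),onz(s,324.7,186.2,.162))
B=tri((t,205.3,244.9),(s,263.5,289.8));print("ball",B,onz(t,205.3,244.9,.147),onz(s,263.5,289.8,.147))
def bed(p,O): d=np.asarray(p)-O; return np.array([d@XA,d@YA])
for W in(W1,W2):
    O=W+.155*YA; O[2]=0; print("O",O)
    for n,p in(("H",H[0]),("Ht",onz(t,319.5,235.5,.162)),("B",B[0]),("rt",onz(t,271.8,223.0,.041)),("ct",onz(t,282,226.6,.041)),("cts",onz(s,290.7,241.2,.041))): print(n,bed(p,O))
    for p in((206.5,201.5),(335.5,227.5),(326,274.5),(196.5,249.)): print(bed(onz(t,*p,.018),O))
    Hp=bed(H[0],O)-[0,-.155];print("handle",np.hypot(*Hp),"wheel cw angle",np.arctan2(-Hp[1],Hp[0]))
    Hp=bed(onz(t,319.5,235.5,.162),O)-[0,-.155];print("handle",np.hypot(*Hp),"wheel cw angle",np.arctan2(-Hp[1],Hp[0]))
E
```

```text
wheel top/side [ 0.51464767 -0.11483956  0.106     ] [ 0.51335283 -0.11508998  0.108     ]
handletop (array([ 0.55723709, -0.12052792,  0.15650779]), [np.float64(0.0008883494980977602), np.float64(0.0008883494980979552)]) [ 0.55776595 -0.11988192  0.162     ] [ 0.55477077 -0.11600746  0.162     ]
ball (array([0.54226868, 0.1919401 , 0.14491288]), [np.float64(0.0008249558549899683), np.float64(0.0008249558549899645)]) [0.54293641 0.19188656 0.147     ] [0.54076377 0.19280033 0.147     ]
O [0.55013508 0.03604332 0.        ]
H [ 0.04276052 -0.15078637]
Ht [ 0.04312742 -0.15003644]
B [-0.04335019  0.14995482]
rt [ 0.06039012 -0.0105751 ]
ct [ 0.05584467 -0.04245072]
cts [ 0.05074112 -0.04286057]
[0.08743255 0.19929653]
[ 0.08666931 -0.20028038]
[-0.05697042 -0.1987548 ]
[-0.05978522  0.19791226]
handle 0.042967624995488216 wheel cw angle -0.09822315345196059
handle 0.04341211433315411 wheel cw angle -0.11458636153474784
O [0.54884024 0.0357929  0.        ]
H [ 0.04396363 -0.15024615]
Ht [ 0.04433054 -0.14949622]
B [-0.04214708  0.15049504]
rt [ 0.06159323 -0.01003488]
ct [ 0.05704779 -0.0419105 ]
cts [ 0.05194423 -0.04232035]
[0.08863566 0.19983675]
[ 0.08787242 -0.19974016]
[-0.05576731 -0.19821459]
[-0.05858211  0.19845247]
handle 0.04421990784972824 wheel cw angle -0.10771291199006267
handle 0.04467088788613904 wheel cw angle -0.12352106666565245
```

>>> {"fn": "drive_tool", "kwargs": {
  "increments": [
    [0,0,-0.053,0.0282,0.032,-0.002,-1],
    [0,0,-0.053,0.0282,0.032,-0.002,-1],
    [0,0,-0.053,0.0282,0.032,-0.002,-1],
    [0,0,-0.053,0.0282,0.032,-0.002,-1],
    [0,0,-0.053,0.0282,0.032,-0.002,-1],
    [0,0,-0.053,0.0282,0.032,-0.002,-1],
    [0,0,-0.053,0.0282,0.032,-0.002,-1],
    [0,0,-0.053,0.0282,0.032,-0.002,-1],
    [0,0,-0.053,0.0282,0.032,-0.002,-1],
    [0,0,-0.053,0.0282,0.032,-0.002,-1],
    [0,0,-0.053,0.0282,0.032,-0.002,-1],
    [0,0,-0.053,0.0282,0.032,-0.002,-1],
    [0,0,0,0,0,0,-1],
    [0,0,0,0,0,0,-1],
    [0,0,0,0,0,0,-1]
  ]
}}

```text
time: 1.6
tcp_pos: [0.556, -0.1215, 0.2241]
orientation: [0.0, 0.993, -0.114, -0.0]
ft_force: [-0.6, 0.2, -0.3]
width: 1.001
```

>>> {"fn": "drive_tool", "kwargs": {
  "increments": [
    [0,0,0,0,0.0012,-0.02,-1],
    [0,0,0,0,0,-0.02,-1],
    [0,0,0,0,0,0,-1],
    [0,0,0,0,0,0,-1]
  ]
}}

```text
time: 2.0
tcp_pos: [0.5563, -0.1205, 0.1848]
orientation: [0.0, 0.993, -0.114, -0.0]
ft_force: [-0.4, -0.1, 0.3]
width: 0.999
```

```bash
python3 - <<'E'
from station import camera
from h import *
c=camera("side");zoom(c,255,120,130,130,5,"pics/s1.png")
E
```

```text
(no output)
```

View pics/s1.png

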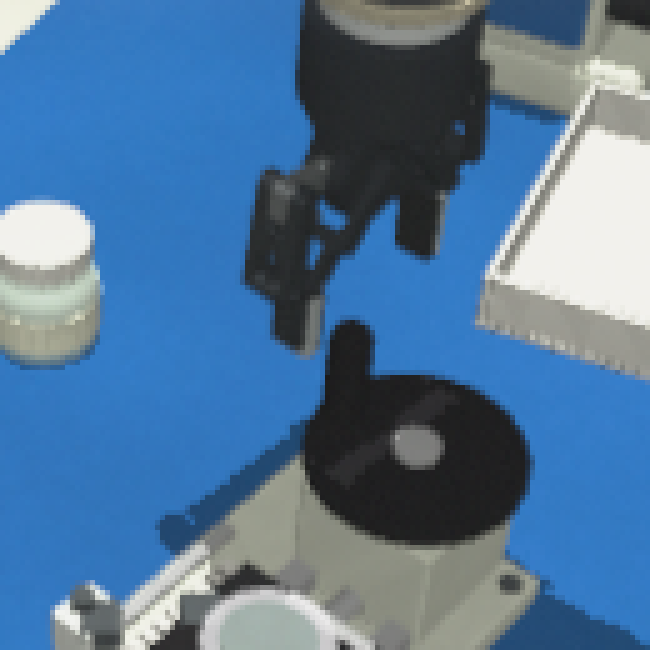

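The handle top (zoom 350,330) sits centrally below the two open fingertips (305,345 and 425,250). I'll go down and grip.

>>> {"fn": "drive_tool", "kwargs": {
  "increments": [
    [0,0,0,0,0,-0.015,-1],
    [0,0,0,0,0,-0.015,-1],
    [0,0,0,0,0,-0.015,-1],
    [0,0,0,0,0,0,-1],
    [0,0,0,0,0,0,0.2],
    [0,0,0,0,0,0,0.8],
    [0,0,0,0,0,0,1],
    [0,0,0,0,0,0,1],
    [0,0,0,0,0,0,1],
    [0,0,0,0,0,0,1],
    [0,0,0,0,0,0,1],
    [0,0,0,0,0,0,1]
  ]
}}

```text
time: 3.25
tcp_pos: [0.5568, -0.1197, 0.1399]
orientation: [0.0, 0.993, -0.114, 0.0]
ft_force: [-0.8, -0.0, 6.1]
width: 0.241
```

```bash
python3 - <<'E'
from h import *
# handle path: cw angle a, start -0.105
C=np.array([.5141,-.1149,0])
P=lambda a:C+.042*(np.cos(a)*XA-np.sin(a)*YA)
a=-.105+np.arange(0,55)*8.02/54
p=np.array([P(x) for x in a]);print(p[0]);d=np.round(np.diff(np.round(p,4),axis=0),4)
for i,r in enumerate(d): print(i,r[:2].tolist())
E
```

```text
[ 0.55576704 -0.12017801  0.        ]
0 [-0.0013, -0.0061]
1 [-0.0021, -0.0058]
2 [-0.003, -0.0055]
3 [-0.0037, -0.005]
4 [-0.0045, -0.0044]
5 [-0.005, -0.0036]
6 [-0.0055, -0.0029]
7 [-0.0059, -0.002]
8 [-0.0062, -0.0012]
9 [-0.0062, -0.0002]
10 [-0.0062, 0.0007]
11 [-0.006, 0.0017]
12 [-0.0057, 0.0025]
13 [-0.0053, 0.0033]
14 [-0.0047, 0.004]
15 [-0.0041, 0.0047]
16 [-0.0033, 0.0053]
17 [-0.0026, 0.0057]
18 [-0.0016, 0.006]
19 [-0.0008, 0.0062]
20 [0.0002, 0.0062]
21 [0.0011, 0.0062]
22 [0.002, 0.0059]
23 [0.0029, 0.0055]
24 [0.0036, 0.0051]
25 [0.0044, 0.0044]
26 [0.0049, 0.0038]
27 [0.0055, 0.003]
28 [0.0058, 0.0022]
29 [0.0061, 0.0012]
30 [0.0062, 0.0004]
31 [0.0062, -0.0006]
32 [0.0061, -0.0015]
33 [0.0058, -0.0023]
34 [0.0053, -0.0032]
35 [0.0048, -0.004]
36 [0.0042, -0.0046]
37 [0.0035, -0.0052]
38 [0.0026, -0.0056]
39 [0.0018, -0.006]
40 [0.0009, -0.0061]
41 [0.0, -0.0063]
42 [-0.001, -0.0061]
43 [-0.0019, -0.006]
44 [-0.0027, -0.0056]
45 [-0.0035, -0.0051]
46 [-0.0042, -0.0046]
47 [-0.0049, -0.0039]
48 [-0.0054, -0.0031]
49 [-0.0058, -0.0023]
50 [-0.0061, -0.0014]
51 [-0.0062, -0.0005]
52 [-0.0062, 0.0004]
53 [-0.0061, 0.0014]
```

>>> {"fn": "drive_tool", "kwargs": {
  "increments": [
    [0,0,0,-0.0013,-0.0061,0,1],
    [0,0,0,-0.0021,-0.0058,0,1],
    [0,0,0,-0.003,-0.0055,0,1],
    [0,0,0,-0.0037,-0.005,0,1],
    [0,0,0,-0.0045,-0.0044,0,1],
    [0,0,0,-0.005,-0.0036,0,1],
    [0,0,0,-0.0055,-0.0029,0,1],
    [0,0,0,-0.0059,-0.002,0,1]
  ]
}}

```text
time: 4.05
tcp_pos: [0.5261, -0.1551, 0.1399]
orientation: [-0.0, 0.993, -0.114, 0.001]
ft_force: [3.2, 4.0, 4.3]
width: 0.242
```

>>> {"fn": "drive_tool", "kwargs": {
  "increments": [
    [0,0,0,-0.0062,-0.0012,0,1],
    [0,0,0,-0.0062,-0.0002,0,1],
    [0,0,0,-0.0062,0.0007,0,1],
    [0,0,0,-0.006,0.0017,0,1],
    [0,0,0,-0.0057,0.0025,0,1],
    [0,0,0,-0.0053,0.0033,0,1],
    [0,0,0,-0.0047,0.004,0,1],
    [0,0,0,-0.0041,0.0047,0,1],
    [0,0,0,-0.0033,0.0053,0,1],
    [0,0,0,-0.0026,0.0057,0,1],
    [0,0,0,-0.0016,0.006,0,1],
    [0,0,0,-0.0008,0.0062,0,1],
    [0,0,0,0.0002,0.0062,0,1],
    [0,0,0,0.0011,0.0062,0,1],
    [0,0,0,0.002,0.0059,0,1],
    [0,0,0,0.0029,0.0055,0,1],
    [0,0,0,0.0036,0.0051,0,1],
    [0,0,0,0.0044,0.0044,0,1],
    [0,0,0,0.0049,0.0038,0,1],
    [0,0,0,0.0055,0.003,0,1]
  ]
}}

```text
time: 6.05
tcp_pos: [0.4972, -0.0764, 0.1399]
orientation: [0.0, 0.994, -0.114, -0.0]
ft_force: [-3.6, -2.3, 10.5]
width: 0.236
```

>>> {"fn": "drive_tool", "kwargs": {
  "increments": [
    [0,0,0,0.0058,0.0022,0,1],
    [0,0,0,0.0061,0.0012,0,1],
    [0,0,0,0.0062,0.0004,0,1],
    [0,0,0,0.0062,-0.0006,0,1],
    [0,0,0,0.0061,-0.0015,0,1],
    [0,0,0,0.0058,-0.0023,0,1],
    [0,0,0,0.0053,-0.0032,0,1],
    [0,0,0,0.0048,-0.004,0,1],
    [0,0,0,0.0042,-0.0046,0,1],
    [0,0,0,0.0035,-0.0052,0,1],
    [0,0,0,0.0026,-0.0056,0,1],
    [0,0,0,0.0018,-0.006,0,1],
    [0,0,0,0.0009,-0.0061,0,1],
    [0,0,0,0,-0.0063,0,1],
    [0,0,0,-0.001,-0.0061,0,1]
  ]
}}

```text
time: 7.55
tcp_pos: [0.556, -0.1239, 0.1399]
orientation: [-0.0, 0.994, -0.114, 0.001]
ft_force: [1.0, 4.4, 8.3]
width: 0.24
```

Healthy tracking. Eleven rows remain by the estimate; I stop three rows short and then look.

>>> {"fn": "drive_tool", "kwargs": {
  "increments": [
    [0,0,0,-0.0019,-0.006,0,1],
    [0,0,0,-0.0027,-0.0056,0,1],
    [0,0,0,-0.0035,-0.0051,0,1],
    [0,0,0,-0.0042,-0.0046,0,1],
    [0,0,0,-0.0049,-0.0039,0,1],
    [0,0,0,-0.0054,-0.0031,0,1],
    [0,0,0,-0.0058,-0.0023,0,1],
    [0,0,0,-0.0061,-0.0014,0,1],
    [0,0,0,0,0,0,1]
  ]
}}

```text
time: 8.45
tcp_pos: [0.5208, -0.1561, 0.1399]
orientation: [0.0, 0.993, -0.114, 0.0]
ft_force: [-2.1, 1.7, 9.4]
width: 0.24
```

```bash
python3 - <<'E'
from station import camera
from h import *
c=camera("side");np.savez("s2.npz",**c);zoom(c,245,215,90,70,8,"pics/s2.png")
c=camera("top");np.savez("t2.npz",**c);zoom(c,240,195,80,60,9,"pics/t2.png")
E
```

```text
(no output)
```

View pics/s2.png

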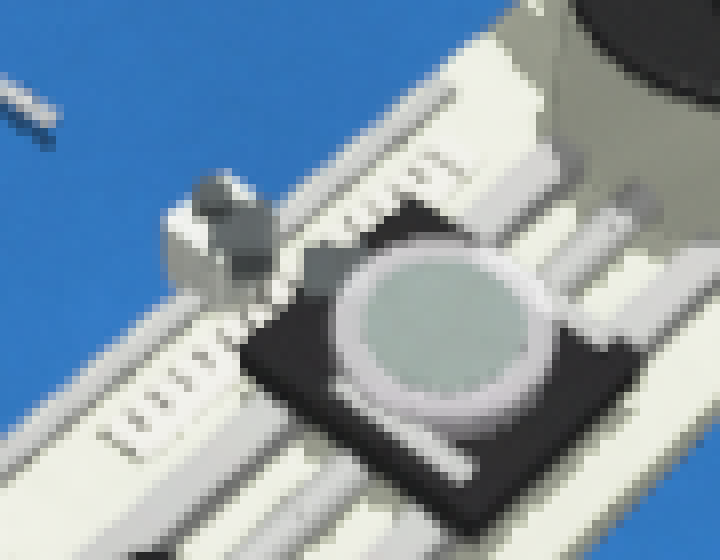

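View pics/t2.png

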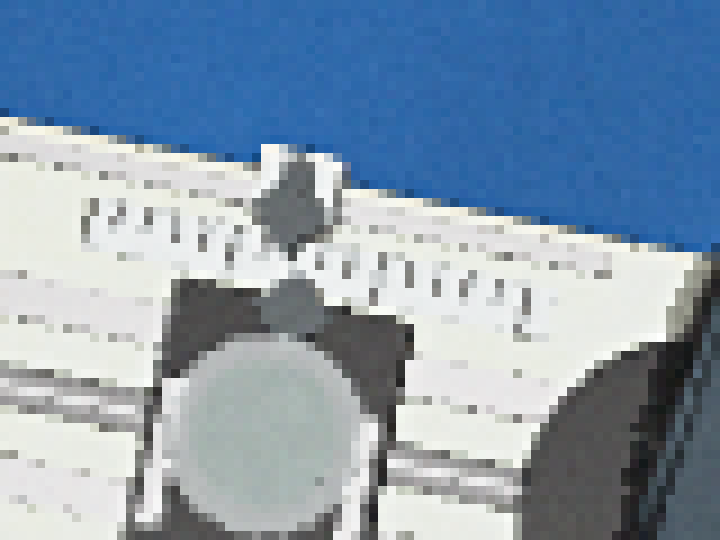

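```bash
python3 - <<'E'
from h import *
t0=load("top0");t=load("t2");O=np.array([.5495,.036,0])
b=lambda p:np.round(1e3*np.array([(p-O)@XA,(p-O)@YA]),1)
for n,c,(x0,y0,x1,y1) in(("rider",t0,(265,213,281,224)),("carr0",t0,(276,224,288,236)),("carr",t,(267,224,277,233)),("rider2",t,(265,213,281,224))):
    im=c["pixels"].astype(int);g=im[y0:y1,x0:x1]
    m=(abs(g[:,:,2]-g[:,:,0]-8)<14)&(g.mean(2)<135)&(g.mean(2)>75)&(g[:,:,2]>g[:,:,0]+6)
    v,u=np.nonzero(m);print(n,m.sum());print("\n".join("".join(".#"[int(q)] for q in r) for r in m))
    for row in sorted(set(v))[:3]+sorted(set(v))[-3:]:print(row+y0,u[v==row].mean()+x0, b(onz(c,u[v==row].mean()+x0,row+y0,.041)))
a=np.array([.5208,-.1561,0])-[.5141,-.1149,0];print("angle",np.arctan2(-a@YA,a@XA),np.linalg.norm(a))
a=np.array([.5568,-.1197,0])-[.5141,-.1149,0];print("angle0",np.arctan2(-a@YA,a@XA),np.linalg.norm(a))
print(b(onz(t,271.8,222.3,.041)),b(onz(t,272.2,224.3,.041)))
E
```

```text
rider 28
.......#........
.........#......
.......#........
......#..#......
....######......
....##.####.....
....####.##.....
......####......
......#.........
................
................
213 272.0 [90.4 -5. ]
214 274.0 [ 88.7 -11.4]
215 272.0 [84.6 -6.2]
219 271.8333333333333 [72.7 -8.1]
220 272.5 [ 70.2 -10.6]
221 271.0 [66.4 -6.9]
carr0 32
............
............
............
............
.....###....
.....####...
..######....
...##..###..
...########.
....#####...
......#.....
............
228 282.0 [ 52.4 -43.1]
229 282.5 [ 49.7 -45.1]
230 280.5 [ 45.7 -39.9]
232 282.5 [ 41.  -46.9]
233 282.0 [ 37.8 -46. ]
234 282.0 [ 34.9 -46.6]
carr 33
..........
..........
....###...
....####..
.#####.#..
..#######.
..#.######
...#####..
......#...
226 272.0 [ 52.3 -12.8]
227 272.5 [ 49.7 -14.8]
228 270.6666666666667 [ 45.7 -10.1]
230 272.85714285714283 [ 41.2 -17.6]
231 272.0 [ 37.8 -15.7]
232 273.0 [ 35.4 -19.3]
rider2 32
................
.......###......
......###.......
......#..#......
....#####.......
.....######.....
....#.#####.....
.....##.##......
......##........
......#.........
................
214 273.0 [88.1 -8.5]
215 272.0 [84.6 -6.2]
216 272.5 [81.9 -8.2]
220 272.0 [69.9 -9.2]
221 271.5 [66.7 -8.3]
222 271.0 [63.5 -7.5]
angle 1.17858618750276 0.04174122662308811
angle0 -0.11905776282818871 0.04296894227229705
[ 63. -10.] [ 57.4 -12.3]
```

```bash
python3 - <<'E'
from h import *
t0=load("top0");t=load("t2");s0=load("side0");s=load("s2");O=np.array([.5495,.036,0])
def prof(c,xb,ys):
    g=c["pixels"].astype(np.float32).mean(2)
    uv=np.array([proj(c,O+XA*xb+YA*y+[0,0,.041]) for y in ys],np.float32)
    return cv2.remap(g,uv[None,:,0],uv[None,:,1],cv2.INTER_LINEAR)[0]
for nm,c in(("t0",t0),("t",t),("s0",s0),("s",s)):
  for xb in(.048,.050,.052,.054,.056,.060,.062,.064,.066,.068,.07):
    r=(nm in("t0","s0")) and xb<.058
    ys=np.arange(-.070,-.015,.001) if r else np.arange(-.035,.015,.001)
    p=prof(c,xb,ys);w=np.clip(np.percentile(p,75)-25-p,0,None);k=w.argmax()
    q=abs(ys-ys[k])<.010
    print(nm,xb*1e3,"min",round(float(p.min())),"y",round(1e3*float((w*ys)[q].sum()/max(w[q].sum(),1e-6)),1),"w",round(float((w[q]>20).sum())))
E
```

```text
t0 48.0 min 90 y -35.7 w 9
t0 50.0 min 102 y -45.7 w 13
t0 52.0 min 101 y -44.6 w 14
t0 54.0 min 111 y -44.3 w 13
t0 56.0 min 139 y -43.2 w 9
t0 60.0 min 134 y -13.6 w 6
t0 62.0 min 80 y -10.5 w 11
t0 64.0 min 69 y -8.3 w 14
t0 66.0 min 91 y -8.5 w 14
t0 68.0 min 76 y -11.7 w 17
t0 70.0 min 96 y -14.0 w 16
t 48.0 min 90 y -30.5 w 4
t 50.0 min 104 y -16.3 w 15
t 52.0 min 104 y -15.1 w 16
t 54.0 min 134 y -15.5 w 10
t 56.0 min 140 y 9.3 w 4
t 60.0 min 135 y -13.6 w 6
t 62.0 min 82 y -10.4 w 11
t 64.0 min 73 y -8.3 w 14
t 66.0 min 95 y -8.5 w 14
t 68.0 min 77 y -11.6 w 17
t 70.0 min 97 y -14.0 w 16
s0 48.0 min 81 y -43.6 w 11
s0 50.0 min 90 y -46.4 w 13
s0 52.0 min 93 y -48.2 w 13
s0 54.0 min 98 y -49.1 w 12
s0 56.0 min 122 y -49.4 w 6
s0 60.0 min 79 y -2.9 w 15
s0 62.0 min 64 y -3.1 w 17
s0 64.0 min 62 y -3.1 w 17
s0 66.0 min 62 y -3.7 w 19
s0 68.0 min 64 y -1.8 w 19
s0 70.0 min 72 y -3.8 w 16
s 48.0 min 99 y -21.3 w 11
s 50.0 min 101 y -15.3 w 17
s 52.0 min 101 y -18.7 w 12
s 54.0 min 102 y -20.0 w 11
s 56.0 min 120 y 4.0 w 14
s 60.0 min 79 y -2.9 w 15
s 62.0 min 64 y -3.1 w 17
s 64.0 min 62 y -3.2 w 17
s 66.0 min 63 y -3.7 w 19
s 68.0 min 64 y -3.0 w 19
s 70.0 min 72 y -3.8 w 16
```

>>> {"fn": "drive_tool", "kwargs": {
  "increments": [
    [0,0,0,-0.0062,-0.0005,0,1],
    [0,0,0,-0.0062,0.0004,0,1],
    [0,0,0,-0.0061,0.0014,0,1],
    [0,0,0,-0.0059,0.0022,0,1],
    [0,0,0,-0.0055,0.003,0,1],
    [0,0,0,0,0,0,1],
    [0,0,0,0,0,0,1]
  ]
}}

```text
time: 9.25
tcp_pos: [0.4913, -0.1492, 0.1399]
orientation: [-0.0, 0.993, -0.114, 0.0]
ft_force: [0.0, 4.8, 10.5]
width: 0.237
```

```bash
python3 - <<'E'
from station import camera
from h import *
c=camera("top");np.savez("t3.npz",**c);zoom(c,250,205,50,40,15,"pics/t3.png")
c=camera("side");np.savez("s3.npz",**c);zoom(c,255,225,50,40,15,"pics/s3.png")
E
```

```text
(no output)
```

View pics/t3.png

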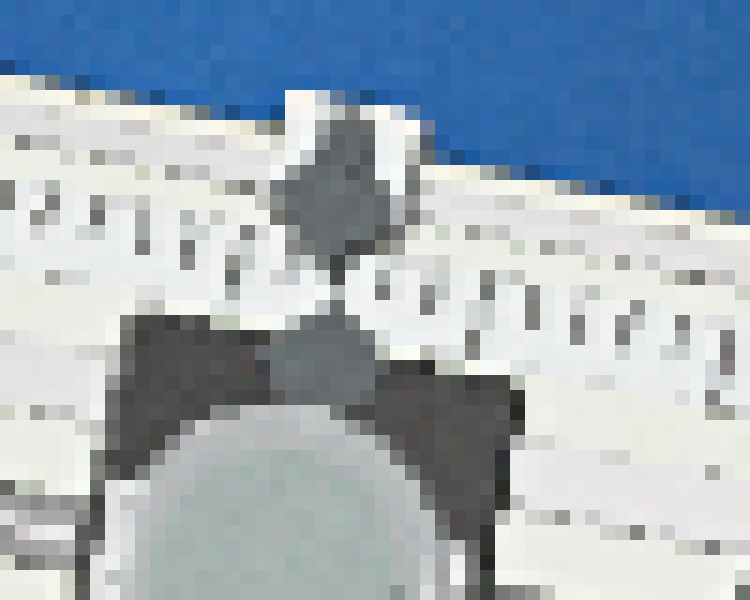

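View pics/s3.png

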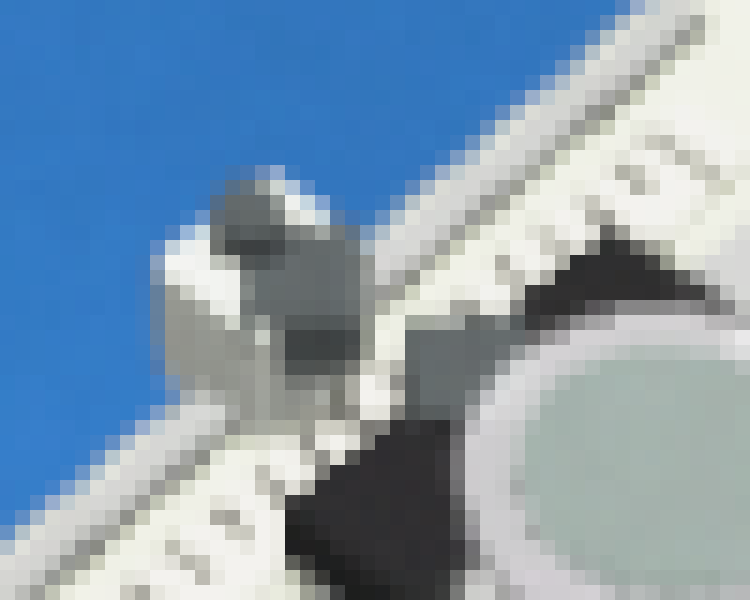

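```bash
python3 - <<'E'
from h import *
t=load("t3");s=load("s3");O=np.array([.5495,.036,0])
b=lambda p:np.round(1e3*np.array([(p-O)@XA,(p-O)@YA]),1)
for z in(.041,.043): print(z,"side r",b(onz(s,278.7,246.3,z)),"c",b(onz(s,281.5,245.8,z)),"top r",b(onz(t,271.97,223.2,z)),"c",b(onz(t,272,224.8,z)))
for y in (-.006,-.008,-.010,-.012,-.014): print(y,[ (proj(c,O+XA*x+YA*y+[0,0,.041])).round(1).tolist() for c in (t,s) for x in (.060,.056)])
print(t["pixels"].mean(2).astype(int)[217:232,264:282])
print("cols 274..290 rows 236..256");print(s["pixels"].mean(2).astype(int)[236:256,270:292])
E
```

```text
0.041 side r [ 62.3 -10.7] c [ 58.3 -16.5] top r [ 60.5 -11. ] c [ 55.9 -12. ]
0.043 side r [61.3 -9.5] c [ 57.3 -15.3] top r [ 60.4 -11.1] c [ 55.7 -12.2]
-0.006 [[270.3, 223.0], [270.0, 224.4], [278.1, 247.9], [279.3, 248.8]]
-0.008 [[270.9, 223.2], [270.7, 224.5], [278.7, 247.4], [279.9, 248.3]]
-0.01 [[271.6, 223.3], [271.3, 224.6], [279.2, 247.0], [280.4, 247.8]]
-0.012 [[272.3, 223.4], [272.0, 224.7], [279.8, 246.5], [281.0, 247.4]]
-0.014 [[272.9, 223.6], [272.7, 224.9], [280.3, 246.0], [281.5, 246.9]]
[[207 163 122 204 120  99 103 109 113 109 100 124 245 114 197 228 230 235]
 [234 236 238 191 139 109 105 108 106 104 109 102 182 144 229 229 225 223]
 [201 233 239 241 117  99 107 106 104 106 111 105 175 115 191 228 231 231]
 [235 239 130 215 244 155 105 108 107 113 110  85 113 203 237 205 232 160]
 [239 216 209 236 244 134 120 109 106  69  78 121 157 236 236 235 235 233]
 [241 145 199 235 239 177 200 119  65 139 244 222 211 220 220 206 231 234]
 [241 105 231 238 211 202 241 214  77 239 244 170 234 240 215 206 235 240]
 [241 171 235 236 235 238 239 246 184 239 242 122 230 240 14
[... 1729 characters left out ...]
3 227 102 105 105 105 103 103
  112 149 181 210]
 [146 151 157 128  80  80  80  89 116 197 209 177  99 105 104 105 104 110
  156 209 215 209]
 [144 149 159 143 115 118 133 121 167 239 221 141  91 105 105 106 108 144
  210 218 212 200]
 [155 147 158 144 139 144 165 115 169 241 238 184  90 105 104 107 130 193
  219 213 205 181]
 [166 146 157 144 142 147 151 117 136 226 223 125  80  91  91 103 162 218
  212 210 194 171]
 [142 158 165 166 167 152 203 201 182 121 125  49  56  50  44  90 188 209
  206 199 177 171]
 [192 209 211 221 217 147 229 239 219 124  47  48  48  47  50 106 208 205
  204 193 172 172]
 [238 237 231 240 238 193 143 215  85  48  47  47  48  48  56 116 205 205
  203 191 172 172]]
```

>>> {"fn": "drive_tool", "kwargs": {
  "increments": [
    [0,0,0,-0.0049,0.0038,0,1],
    [0,0,0,-0.0043,0.0045,0,1],
    [0,0,0,-0.0036,0.0051,0,1],
    [0,0,0,-0.0028,0.0056,0,1],
    [0,0,0,0,0,0,1],
    [0,0,0,0,0,0,1]
  ]
}}

```text
time: 9.95
tcp_pos: [0.4761, -0.1303, 0.1399]
orientation: [0.0, 0.993, -0.114, 0.001]
ft_force: [2.1, 2.9, 8.3]
width: 0.24
```

```bash
python3 - <<'E'
from station import camera
from h import *
c=camera("top");np.savez("t4.npz",**c);zoom(c,250,205,50,40,15,"pics/t4.png")
print(c["pixels"].mean(2).astype(int)[217:232,264:282])
c=camera("side");np.savez("s4.npz",**c);zoom(c,255,225,50,40,15,"pics/s4.png")
E
```

```text
[[208 162 121 202 116  99 104 106 111 106 100 122 243 114 200 226 230 235]
 [233 236 239 189 138 106 110 107 103 104 104 102 177 141 226 227 226 225]
 [203 233 238 242 115 100 106 104 105 108 110 103 174 113 189 228 230 231]
 [234 239 127 216 245 158 104 104 106 110 106  85 114 198 235 207 231 160]
 [238 216 203 235 244 135 122 107 105  66  82 117 162 236 237 234 234 234]
 [241 140 194 233 241 173 198 119  62 133 245 219 209 219 218 206 231 233]
 [241 103 233 238 211 205 241 213  77 239 242 173 235 240 214 207 234 238]
 [240 170 233 237 236 239 242 226 211 240 240 125 230 239 141 198 235 241]
 [229 221 238 238 240 244 198 111 114 238 238 238 237 238 125 232 237 214]
 [186 192 242 247 197 113 103 107  96 241 241 237 236 236 237 237 238 215]
 [ 77  71  59  84 103 105 106 107 105 120 220 223 238 239 238 239 241 115]
 [ 73  76 105 109 109 112 111 106 107 101 129 189 244 247 183 222 227 132]
 [ 77  77  92 110 110 110 107 105 105 111  90  76  63  70  45 188 194 244]
 [ 74  76  73  61 104 105 106 108 108 114  73  75  78  76  74  81  74  62]
 [ 76  66  99 102 103 101 105 109 110  97  76  80  80  79  80  78  77  79]]
```

View pics/t4.png

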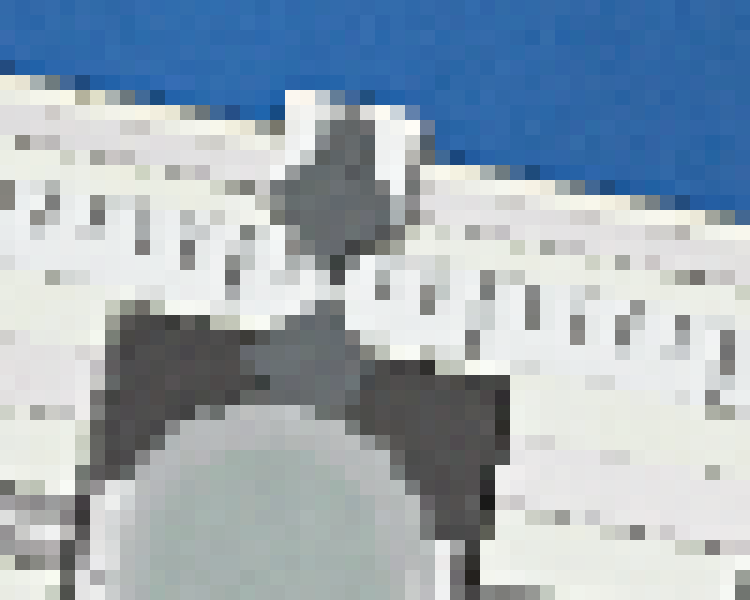

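View pics/s4.png

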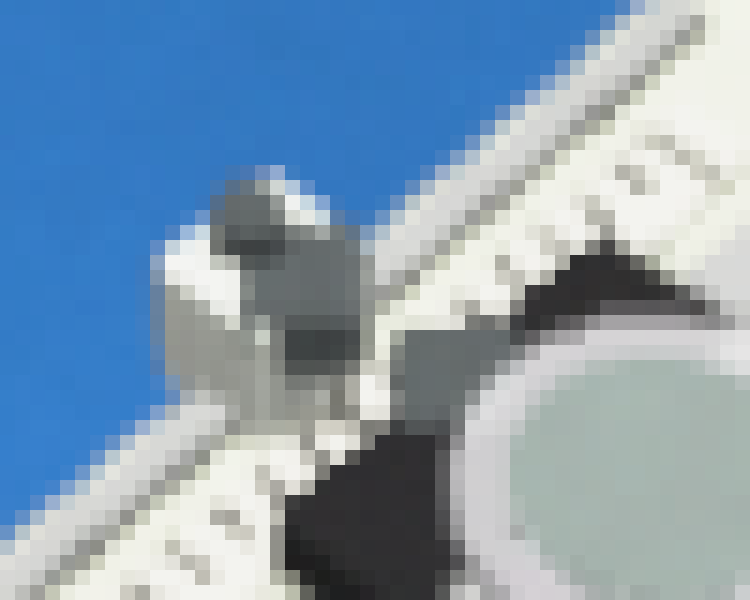

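```bash
python3 - <<'E'
from h import *
O=np.array([.5495,.036,0])
b=lambda p:1e3*np.array([(p-O)@XA,(p-O)@YA])
def dish(c,box):
    im=c["pixels"].astype(int);x0,y0,x1,y1=box;g=im[y0:y1,x0:x1]
    m=((g[:,:,1]-g[:,:,0]>5)&(g.mean(2)>120)&(g.mean(2)<200)&(g[:,:,2]-g[:,:,0]<30)).astype(np.uint8)
    n,l,st,ce=cv2.connectedComponentsWithStats(m);k=1+st[1:,4].argmax();return ce[k]+[x0,y0],st[k,4]
for n,bt in(("top0",(262,228,300,262)),("t2",(250,225,290,258)),("t3",(250,225,290,258)),("t4",(250,225,290,258)),("side0",(290,230,330,265)),("s2",(280,230,325,270)),("s3",(275,235,325,275)),("s4",(275,235,325,275))):
    c=load(n);(u,v),a=dish(c,bt);print(n,u.round(2),v.round(2),a,b(onz(c,u,v,.055)).round(1))
E
```

```text
top0 278.95 244.69 231 [  1.6 -44.5]
t2 269.06 242.71 236 [  1.5 -14.9]
t3 267.93 242.71 231 [  0.9 -11.7]
t4 267.08 242.53 222 [ 0.9 -9.1]
side0 308.29 247.7 256 [ -0.1 -47.1]
s2 299.98 255.2 269 [  0.  -16.4]
s3 299.3 255.81 270 [  0.1 -14. ]
s4 298.54 256.51 265 [  0.  -11.2]
```

```bash
python3 - <<'E'
from h import *
O=np.array([.5495,.036,0])
b=lambda p:1e3*np.array([(p-O)@XA,(p-O)@YA])
t=load("t4");s=load("s4")
print("block",b(onz(t,273.5,211.8,.048)),b(onz(t,268.5,210.8,.048)),b(onz(t,278.5,212.8,.048)))
print("side rider tip",b(onz(s,278.5,245.8,.044)), "screw s",b(onz(s,255+245/15-.5,225+210/15-.5,.056)),"screw t",b(onz(t,250+348/15-.5,205+160/15-.5,.05)))
print("side carr tip",b(onz(s,255+392/15-.5,225+330/15-.5,.044)))
print(t["pixels"].mean(2).astype(int)[208:226,264:284])
E
```

```text
block [94.11378558 -9.03583255] [94.12462716  6.11970462] [ 94.10295453 -24.17664949]
side rider tip [62.12537226 -9.73577902] screw s [84.71623537 -6.7037    ] screw t [83.61743316 -8.83137921]
side carr tip [ 56.84559922 -11.63777255]
[[112 110 111 113 110 108 106 106 110 110 106 108 109 108 105 107 108 105
  106 107]
 [107 111 107 109 108 107 109 108 109 108 109 111 110 106 107 104 104 108
  104 111]
 [111 109 111 110 107 102 100 101 102 108 106 106 111 109 106  99 107 106
  108 108]
 [110 108 108 107 100 246 243 200 125 106  80  97 100 104 103 108 108 103
  111 106]
 [105  84  99 101  76 238 242 228 191 126 220 248 211 133 105 105 109 109
  108 109]
 [243 234 222 160 115 234 242 161 105 100 109 239 242 250 127 100 102 105
  107 109]
 [205 226 234 238 213 238 246 135  99 105  93 240 240 211  91 102 108 104
  109 107]
 [223 225 224 225 231 243 200  93  99 107  90 239 243 179 103 106  74  94
  102 103]
 [225 230 229 227 245 153 104 105 107  88  97 242 246 128 237 244 237 227
  171 120]
 [208 162 121 202 116  99 104 106 111 106 100 122 243 114 200 226 230 235
  238 242]
 [233 236 239 189 138 106 110 107 103 104 104 102 177 141 226 227 226 225
  225 209]
 [203 233 238 242 115 100 106 104 105 108 110 103 174 113 189 228 230 231
  228 228]
 [234 239 127 216 245 158 104 104 106 110 106  85 114 198 235 207 231 160
  207 195]
 [238 216 203 235 244 135 122 107 105  66  82 117 162 236 237 234 234 234
  234 233]
 [241 140 194 233 241 173 198 119  62 133 245 219 209 219 218 206 231 233
  235 233]
 [241 103 233 238 211 205 241 213  77 239 242 173 235 240 214 207 234 238
  139 212]
 [240 170 233 237 236 239 242 226 211 240 240 125 230 239 141 198 235 241
  121 233]
 [229 221 238 238 240 244 198 111 114 238 238 238 237 238 125 232 237 214
  206 235]]
```

>>> {"fn": "drive_tool", "kwargs": {
  "increments": [
    [0,0,0,-0.0017,0.005,0,1],
    [0,0,0,-0.001,0.0051,0,1],
    [0,0,0,0,0,0,1],
    [0,0,0,0,0,0,1],
    [0,0,0,0,0,0,1],
    [0,0,0,0,0,0,0.3],
    [0,0,0,0,0,0,-0.3],
    [0,0,0,0,0,0,-0.3],
    [0,0,0,0,0,0,-0.3],
    [0,0,0,0,0,0.02,-0.3],
    [0,0,0,0,0,0.02,-0.3],
    [0,0,0,0,0,0.02,-0.3],
    [0,0,0,0,0,0.02,-0.3],
    [0,0,0,0,0,0,-0.3],
    [0,0,0,0,0,0,-0.3]
  ]
}}

```text
time: 11.55
tcp_pos: [0.4728, -0.1203, 0.2189]
orientation: [0.0, 0.993, -0.114, -0.0]
ft_force: [0.4, 0.1, -0.7]
width: 0.648
```

```bash
python3 - <<'E'
from station import camera
from h import *
c=camera("side");np.savez("s5.npz",**c);zoom(c,220,130,150,120,5,"pics/s5.png")
c=camera("top");np.savez("t5.npz",**c);zoom(c,250,205,50,40,15,"pics/t5.png")
E
```

```text
(no output)
```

View pics/s5.png

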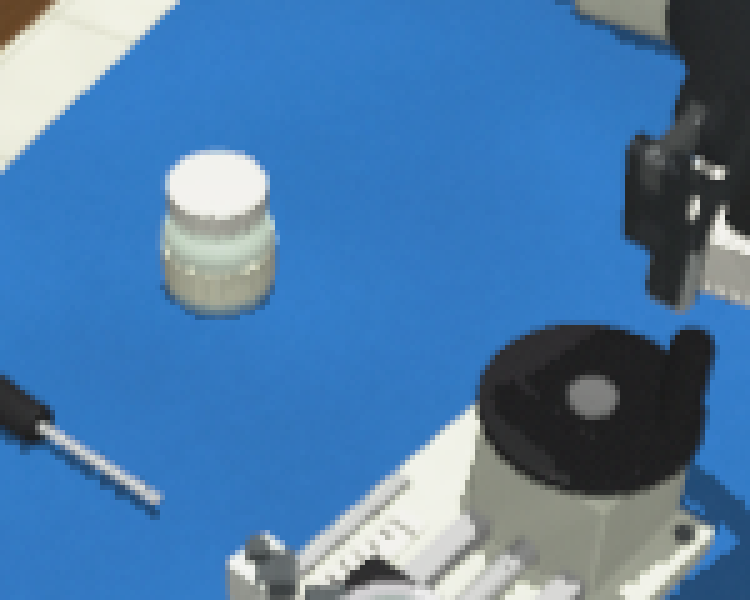

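View pics/t5.png

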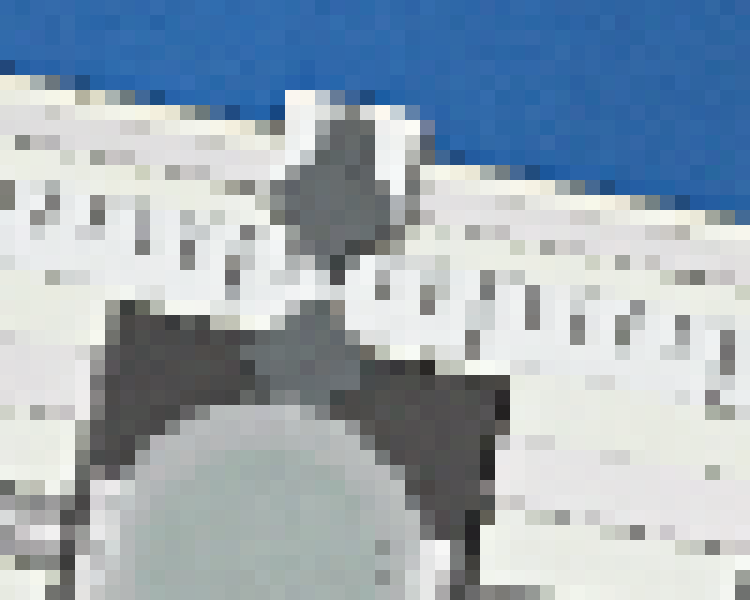

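>>> {"fn": "drive_tool", "kwargs": {
  "increments": [
    [0,0,0,0.0024,0.0359,0,1],
    [0,0,0,0.0024,0.0359,0,1],
    [0,0,0,0.0024,0.0359,0,1],
    [0,0,0,0.0024,0.0359,0,1],
    [0,0,0,0.0024,0.0359,0,1],
    [0,0,0,0.0024,0.0359,0,1],
    [0,0,0,0.0024,0.0359,0,1],
    [0,0,0,0.0024,0.0359,0,1],
    [0,0,0,0.0024,0.0359,0,1],
    [0,0,0,0,0,-0.015,1],
    [0,0,0,0,0,-0.02,1],
    [0,0,0,0,0,-0.02,1],
    [0,0,0,0,0,-0.018,1],
    [0,0,0,0,0,0,1],
    [0,0,0,0,0,0,1]
  ]
}}

```text
time: 13.15
tcp_pos: [0.4945, 0.2028, 0.146]
orientation: [0.0, 0.993, -0.114, -0.001]
ft_force: [0.6, -1.0, 0.6]
width: 0.0
```

```bash
python3 - <<'E'
from station import camera
from h import *
c=camera("side");np.savez("s6.npz",**c);zoom(c,200,190,150,120,5,"pics/s6.png")
c=camera("top");zoom(c,180,190,130,90,6,"pics/t6.png")
E
```

```text
(no output)
```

View pics/s6.png

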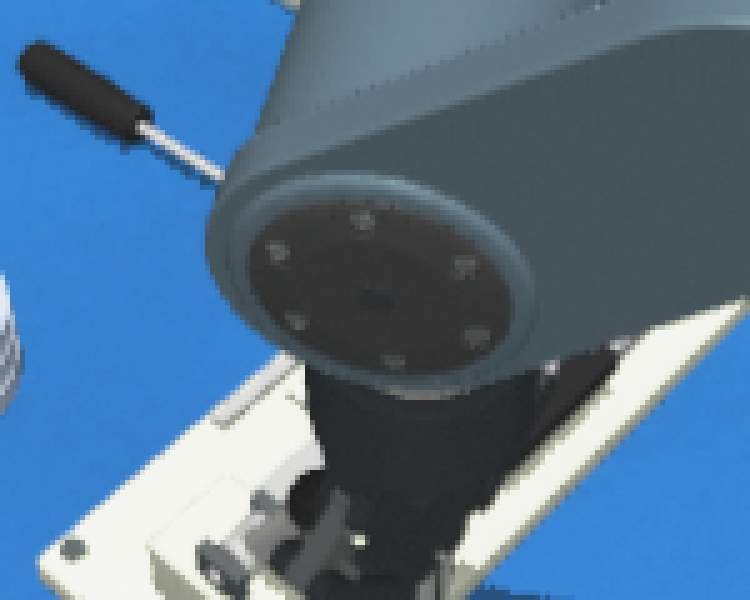

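View pics/t6.png

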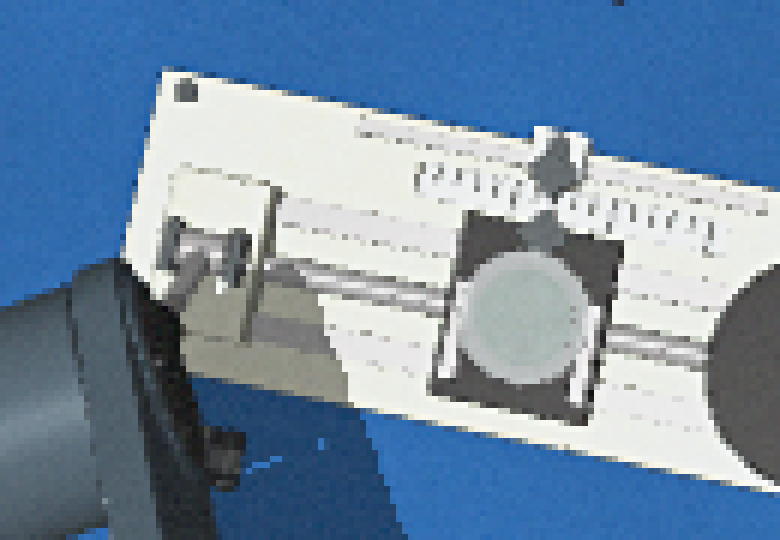

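>>> {"fn": "drive_tool", "kwargs": {
  "increments": [
    [0,0,0,0.0058,-0.0014,0,1],
    [0,0,0,0.0058,-0.0014,0,1],
    [0,0,0,0.0058,-0.0014,0,1],
    [0,0,0,0.0058,-0.0014,0,1],
    [0,0,0,0.0058,-0.0014,0,1],
    [0,0,0,0.0058,-0.0014,0,1],
    [0,0,0,0.0058,-0.0014,0,1]
  ]
}}

```text
time: 13.95
tcp_pos: [0.5353, 0.193, 0.1463]
orientation: [0.0, 0.993, -0.114, -0.001]
ft_force: [-3.2, 1.7, 2.9]
width: 0.004
```

>>> {"fn": "drive_tool", "kwargs": {
  "increments": [
    [0,0,0,0.0058,-0.0014,0.001,1],
    [0,0,0,0.0058,-0.0014,0.001,1],
    [0,0,0,0.0058,-0.0014,0.001,1],
    [0,0,0,0.0058,-0.0014,0.001,1]
  ]
}}

```text
time: 14.35
tcp_pos: [0.5592, 0.1872, 0.1504]
orientation: [-0.0, 0.993, -0.114, 0.0]
ft_force: [0.1, 1.0, -0.8]
width: -0.0
```

>>> {"fn": "drive_tool", "kwargs": {
  "increments": [
    [0,0,0,0.0058,-0.0014,0,1],
    [0,0,0,0.0058,-0.0014,0,1],
    [0,0,0,0.0058,-0.0014,0,1]
  ]
}}

```text
time: 14.65
tcp_pos: [0.5763, 0.183, 0.1502]
orientation: [0.0, 0.993, -0.114, -0.0]
ft_force: [-0.8, 1.6, 0.2]
width: 0.002
```

```bash
python3 - <<'E'
from station import camera
from h import *
c=camera("top");zoom(c,180,190,130,90,6,"pics/t7.png")
c=camera("side");zoom(c,200,190,150,120,5,"pics/s7.png")
E
```

```text
(no output)
```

View pics/t7.png

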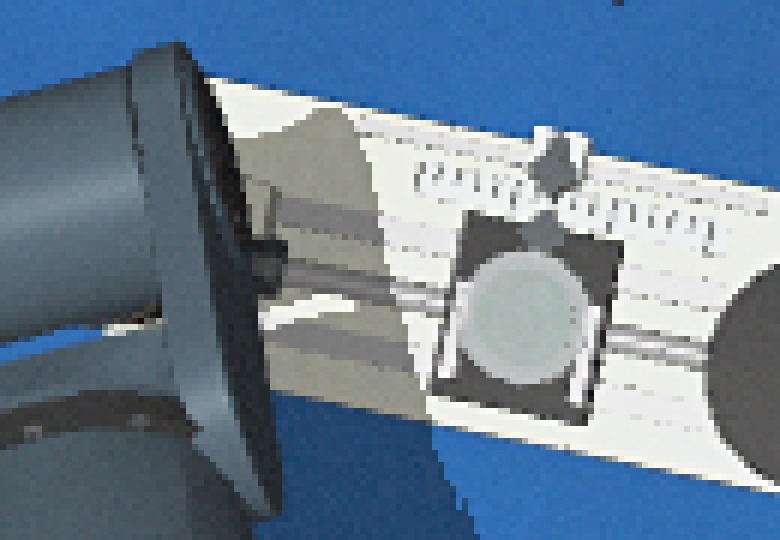

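View pics/s7.png

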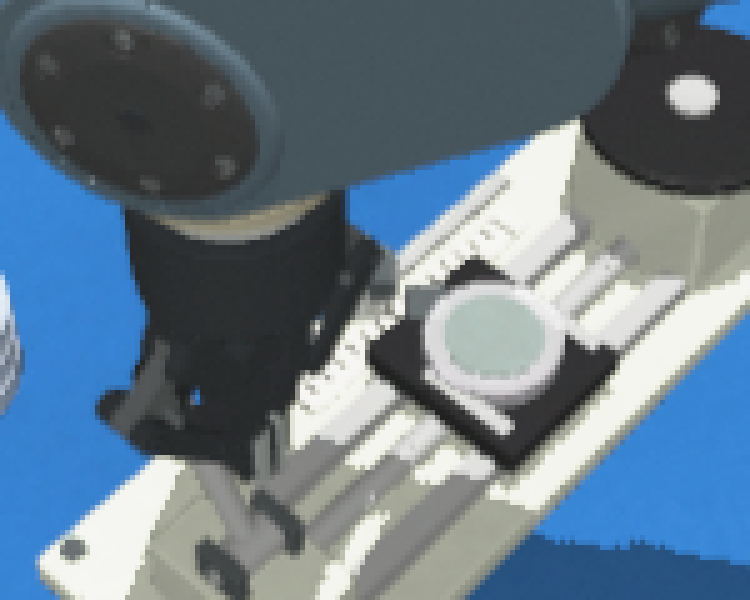

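The rod now runs up and left (zoom 250,530 → 200,465), so it has gone over. Next I retract and check.

>>> {"fn": "drive_tool", "kwargs": {
  "increments": [
    [0,0,0,-0.015,0.0035,0,1],
    [0,0,0,-0.025,0.006,0,1],
    [0,0,0,-0.03,0.007,0.01,1],
    [0,0,0,-0.03,0.007,0.02,1],
    [0,0,0,-0.03,0.007,0.03,1],
    [0,0,0,-0.02,0,0.04,1],
    [0,0,0,0,-0.04,0.03,1],
    [0,0,0,0,-0.04,0.03,1],
    [0,0,0,0,-0.045,0.01,1],
    [0,0,0,0,-0.045,0,1],
    [0,0,0,0,-0.045,0,1],
    [0,0,0,0,-0.045,0,1],
    [0,0,0,0,-0.045,0,1],
    [0,0,0,0,0,0,1],
    [0,0,0,0,0,0,1]
  ]
}}

```text
time: 16.25
tcp_pos: [0.4256, -0.0918, 0.3202]
orientation: [-0.0, 0.993, -0.115, -0.0]
ft_force: [-0.1, 0.9, 1.0]
width: 0.003
```

```bash
python3 - <<'E'
from station import camera
from h import *
c=camera("top");np.savez("t8.npz",**c);zoom(c,180,190,160,90,5,"pics/t8.png")
c=camera("side");np.savez("s8.npz",**c);cv2.imwrite("pics/s8.png",c["pixels"][:,:,::-1])
E
```

```text
(no output)
```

View pics/t8.png

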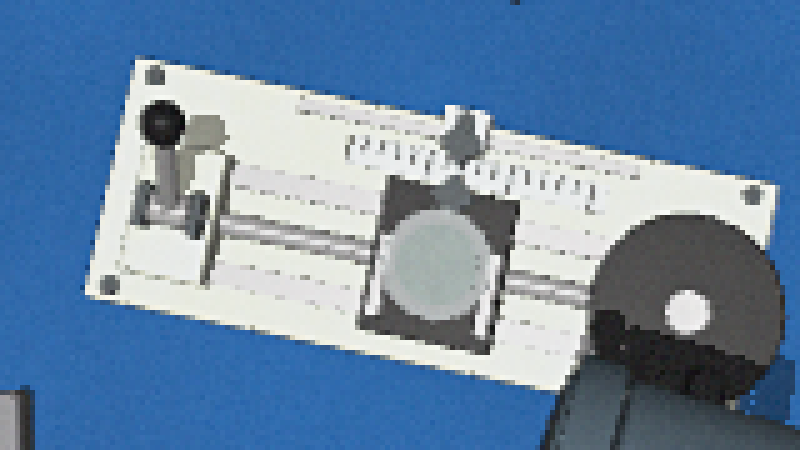

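View pics/s8.png

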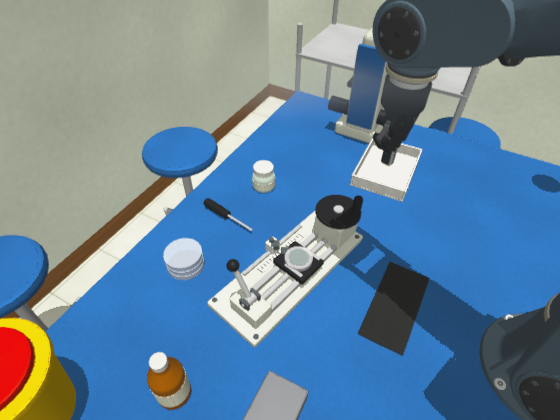

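```bash
python3 - <<'E'
from h import *
from station import env
O=np.array([.5495,.036,0]);t=load("t8");s=load("s8")
b=lambda p:(1e3*np.array([(p-O)@XA,(p-O)@YA,p[2]])).round(1)
p,r=tri((t,212.1,213.9),(s,233,265.3));q=b(p);print("ball",q,"lever",.5+np.arctan2(q[0],q[2]-68))
a=load("top0")["pixels"].astype(int);d=abs(a-t["pixels"])[210:222,266:280];print("rider diff",d.max())
im=t["pixels"].astype(int)[225:260,250:290];m=((im[:,:,1]-im[:,:,0]>5)&(im.mean(2)>120)&(im.mean(2)<200)&(im[:,:,2]-im[:,:,0]<30)).astype(np.uint8)
n,l,st,ce=cv2.connectedComponentsWithStats(m);u=ce[1+st[1:,4].argmax()]+[250,225];print("dish",b(onz(t,*u,.055)))
print(env.job_done())
E
```

```text
ball [ 44.  149.8 143.1] lever 1.0299765301549941
rider diff 10
dish [ 1.  -8.9 55. ]
the job is handed in; nothing more can be done
None
```

I cranked the carriage about 36.5 mm clockwise until its pointer lined up with the rider's. I then let go of the handle, pushed the lock lever over until it snapped, drew the arm clear and handed the job in at about 16 s of the 58 s allowed.

**Lever:** the ball ends at bed x = +44 mm, z = 143 mm, which puts the lever joint at about 1.03 rad. That is its far stop.

**Rider and bystanders:** the rider's pixels are unchanged from the start image. The bystanders look unmoved in the final side view.

**Pointer alignment:** the two cameras disagreed by a few millimetres here.
- **Top view:** at the end the dish centre is at y = -8.9 mm, taking the pointer to sit at the dish centre. The rider measures -9 to -10 mm (tip, block, screw), so the gap is about 1 mm or less.
- **Side view:** just before the last 1 mm nudge, the carriage still looked about 2 mm short, and up to 4 mm by the least favourable readings. I added the 1 mm as a compromise and did not measure again in the side view.

Every estimate is inside the 5 mm limit, but the side view leaves less margin than the top view.

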